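Take the bearing cap of unknown thread hand off a bicycle pedal

TASK

A bicycle pedal stands on the small wooden service stand, and its round steel bearing cap on top may have a left-hand or a right-hand thread. First swing the stand's hinged keeper bar fully shut, past its spring detent, so that the pedal cannot spin; then unscrew the cap, trying it one way and, if it stops, the other, until it is free after about a quarter turn, and lift it off. Finish still holding the cap in the gripper about 6 to 10 cm above its seat over the pedal, with the keeper still shut and nothing else on the console disturbed.

Things in the scene. Friction and masses are not known exactly. Their poses are not given: they have to be found in the camera images.
- stand: fixed service stand: light wooden base 196 (its x) x 104 x 12 mm. Origin on the console under the pedal's vertical axis, z up. Hinge post at x = +68, catch post at x = -76 mm (both at y = -20, under the bar; the catch post's thin stop lip reaches 89 mm high). The pedal is 100 mm wide along the stand's x, 24 thick along y and stands on end from 24 to 108 mm above the console.
- keeper (a joint): angle of the keeper bar about its upright hinge, rad: 0 fully shut against its stop (bar along the stand's x, 2 mm from the pedal's flat face), growing as the free end swings out to the stand's -y side. Stays where left (0.06 N m friction). A sprung ball on the catch post is the detent: the bar rides over it from 0.11 to 0.06 rad, taking 5 to 8 N at its end, and is held shut below 0.03.
- keeper_hinge (a point): the hinge axis of the keeper bar, at the bar's mid-height, 82 mm above the console. The bar is a round steel rod of 12 mm diameter and 150 mm long from this point.
- keeper_knob (a point): centre of the black ball (16 mm diameter) on top of the keeper's upright steel handle pin (12 mm diameter), near the bar's free end, 138 mm from the hinge axis and 122 mm above the console (40 mm above the bar's centre line). Can be pinched or pushed from above.
- pedal (a joint): angle of the pedal about its vertical spindle, rad, positive counterclockwise seen from above; 0 when square to the stand. It spins easily unless the keeper is shut, which leaves it about 0.05 rad of play.
- cap_seat (a point): centre of the flat top (38 mm diameter, 114 mm above the console) of the pedal's round end boss, on which the cap's rim sits. Fixed on the pedal's axis.
- cap: the pedal's steel cap, 16-sided, nearly round, 36 mm across, 21 high, 80 g, two dark pin holes on top along its x. Origin: centre of its lower rim; z up. Thread left- or right-hand (unseen). Wrong way: firm stop (over 0.3 N m) after 0.2 to 0.5 rad. Right way: turns at under 0.1 N m, free to lift 1.1 to 2.0 rad from its first position. Does not rise in turning; screwed on, it lifts 2 mm at most.
- spare_pedal: a second black platform pedal without cap, lying flat, 100 x 84 x 24; origin under the middle of one end. A bystander, to be left where it is. Sizes in mm.
- lock_key: grey plastic bike lock key, 75 long, 5 thick, lying flat; origin on the underside near the middle. A bystander, to be left where it is. Sizes in mm.
- carabiner: silver steel carabiner, 70 x 40, 8 thick, lying flat; origin on the underside, in the middle. A bystander, to be left where it is. Sizes in mm.
- bowl: white ceramic hand-thrown bowl, 136 across, 55 high; origin under the middle. A bystander, to be left where it is. Sizes in mm.
- torch: red plastic pocket torch, 112 long, up to 36 thick, lying along its x; origin under the middle. A bystander, to be left where it is. Sizes in mm.
- bell: small chrome desk bell with a press button, 76 across, 53 high; origin under the middle. A bystander, to be left where it is. Sizes in mm.
- grease_tin: round aluminium tin, 58 across, 34 high; origin under the middle. A bystander, to be left where it is. Sizes in mm.
Not all that is in view belongs to the job. There is more than one size of the cap; the one meant has the size given above. Leave any orange look-alike of the stand alone.

How it is judged:
By the outcome, as a careful person would: the job done as asked, in the order asked, and still so for the second after the job is handed in, while the arm keeps its last pose, push and grip.
It also fails if it takes over 54 s, if anything falls off the work surface, if the arm or the gripper's body presses on something with over 40 N, if the wrist force passes 120 N, or if a joint passes its speed limit or range.

ROBOT

A 6-joint arm with a two-finger parallel gripper is mounted at the origin on the work surface. World frame = base frame: x ahead of the robot, y to its left, z up, the work surface at z = 0. Lengths are in mm, angles in rad, forces in N, time in s.
With the tool pointing down it reaches from about 325 to 900 mm from the base axis. Payload 3.5 kg.
Tool frame: the origin (TCP) lies midway between the tips of the shut fingers; the grasp point (between the pads) lies 19 mm behind it; z points along the fingers, y is the direction in which the jaws open and shut (so a half turn about z gives the same grasp; the last joint's range is limited). The gripper opens to 85 mm and grips with 20 to 120 N. Pads are 22 mm wide; open, the fingers measure 114 mm over their backs; the gripper's body (76 mm by 85 mm) begins 54 mm behind the grasp point. The pads swing forward as they close: fully open they stand 13 mm farther back than shut.
Start: joints at [-1.448, 0.276, -0.026, 1.268, 0, 1.467], TCP at [139.917, -609.135, 231.313] pointing down, gripper open.
Joint ranges: [-3.12, 3.12], [-0.85, 1.88], [-1.08, 1.24], [-1.95, 2.15], [-1.57, 1.53], [-3.14, 3.14]. Speed limits (rad/s): [2.57, 2.57, 3.14, 3.14, 3.14, 3.14].

INTERFACE

Orientations are given as a unit quaternion [w, x, y, z].
In Python, from rig import ctrl gives the robot as it stands.
- The arm moves only by the tool send_rows, never from a script. Its argument "steps" is a list of rows, each an object with "slide": the shift along the tool's x, y, z in mm, a list of three; "spin": the turn about the tool's z in rad. A call has 1 to 10 rows; each row shifts and turns the commanded pose from where the row before left it, along the tool's axes as they then stand; what a row does not reach is not made up. A row lasts 1/8 s, in which the tool goes at most 62.5 mm and 10.7 degrees, less where a joint would pass 70% of its speed; a pose out of reach is approached as far as the arm can. A call is refused whole if a number of a shift passes 62.5 or a number of a turn 0.188, either way. A call with a gripper value outside its range is refused whole. "jaw" is the closure, from -1 (fully open) to 1 (shut), set as the call begins (left out, the last holds). The fingers move at their own pace and stop on an object; "squeeze" is the grip in N (left out, the last holds). Time passes only in rows, so rows that do not move let the fingers close. It gives the time, the measured TCP pose, the force and the opening at its end, in the units of the state.
- ctrl.read_state(): the state, without advancing time (a new reading comes with each control period).
- ctrl.get_image(name): name is "scene" or "side" or "wrist"; returns the picture (384x512x3 uint8, blue, green, red); there is no depth.
- ctrl.camera_model(name): a dict with "intrinsics" (3x3 intrinsics, pixels), "extrinsics" (4x4, takes a point from world to camera coordinates); the wrist camera has in their place "T_tool_cam" (4x4, takes a point from camera to tool coordinates, whose origin is the TCP and whose axes are the flange's). Camera axes: x right, y up, looking along -z (the intrinsics and any distortion apply to the point x, -y, -z); pixel columns grow to the right and rows downward; lengths in mm; the calibration is good to about 2 mm. A picture is of the moment at which its call begins: read the wrist's pose just before it. camera_model takes no time and is no camera call.
- ctrl.sign_off(): hands the job in, once; it reports no verdict.
The state is a dict: "clock": time; "qpos": joint angles; "qvel": joint speeds; "joint_efforts": joint torques, N m; "position": TCP position; "ee_rot": TCP orientation; "ft_force": force on the tool from outside, world axes, zero at the start; "ft_torque": the same for the moment, N m; "opening": finger opening in mm.
Only numpy, scipy, OpenCV 4.12 (cv2) and the standard library are available. Lean on these libraries where they do the work, as an engineer would, in place of code of your own. Each camera call takes 0.05 s, during which the arm holds its last target.

## Working session

There is one attempt and no reset: what is moved stays moved. The work goes in short steps, Python scripts to look and compute and a tool call to move; the robot and the scene stay as the last step left them, time stands still between calls to the robot, and variables do not carry over. Pictures are saved under pics/ and viewed, and the job is handed in when it is done.

Besides the shell and the picture viewer there is one more tool, called after "Call:" as name(argument=value, ...), one argument or row to a line, values as JSON. send_rows: Moves the arm, as the interface text tells. Its arguments: {"type":"object","properties":{"steps":{"type":"array"},"jaw":{"type":"number"},"squeeze":{"type":"number"}},"required":["steps"]}

```bash
ls; mkdir -p pics
python3 - <<'E'
from rig import ctrl
import cv2,numpy as np
np.set_printoptions(precision=3,suppress=True)
s=ctrl.read_state();print(s)
for n in ["scene","side","wrist"]:
    cv2.imwrite(f"pics/{n}0.png",ctrl.get_image(n)); print(n,ctrl.camera_model(n))
E
```

```text
pics
{'clock': 0.0, 'qpos': array([-1.448,  0.277, -0.028,  1.268, -0.   ,  1.467]), 'qvel': array([-0.   , -0.001, -0.   , -0.001,  0.   ,  0.001]), 'joint_efforts': array([  0.002, -44.551,  29.52 ,   0.016,   0.   ,   0.   ]), 'position': array([ 139.816, -608.35 ,  230.116]), 'ee_rot': array([-0.001,  0.994,  0.113, -0.   ]), 'ft_force': array([-0.188, -0.373,  0.594]), 'ft_torque': array([0.035, 0.001, 0.019]), 'opening': 85.07192030884538}
scene {'intrinsics': array([[437.15 ,   0.   , 258.149],
       [  0.   , 437.15 , 190.62 ],
       [  0.   ,   0.   ,   1.   ]]), 'extrinsics': array([[   -0.722,     0.691,     0.016,   375.232],
       [   -0.416,    -0.453,     0.789,   134.664],
       [    0.553,     0.563,     0.615, -1627.481],
       [    0.   ,     0.   ,     0.   ,     1.   ]])}
side {'intrinsics': array([[470.519,   0.   , 262.248],
       [  0.   , 470.519, 186.805],
       [  0.   ,   0.   ,   1.   ]]), 'extrinsics': array([[   -1.   ,    -0.01 ,     0.002,   503.195],
       [    0.008,    -0.558,     0.83 ,   -77.674],
       [   -0.007,     0.83 ,     0.558, -1250.206],
       [    0.   ,     0.   ,     0.   ,     1.   ]])}
wrist {'intrinsics': array([[278.878,   0.   , 255.324],
       [  0.   , 278.878, 192.006],
       [  0.   ,   0.   ,   1.   ]]), 'T_tool_cam': array([[  -0.001,    0.945,    0.327,   85.341],
       [   1.   ,    0.001,   -0.   ,   -1.292],
       [  -0.   ,    0.327,   -0.945, -142.291],
       [   0.   ,    0.   ,    0.   ,    1.   ]])}
```

View pics/scene0.png

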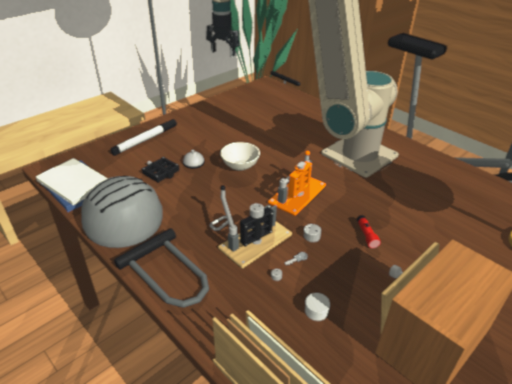

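View pics/side0.png

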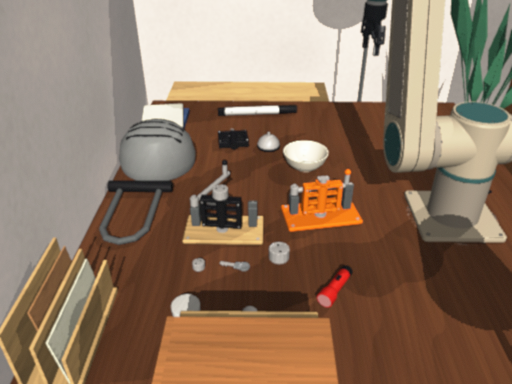

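View pics/wrist0.png

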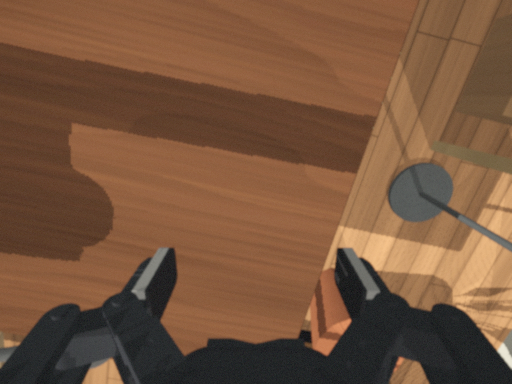

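The scene picture shows the wooden stand with the black pedal at about (255,235) and its cap at (257,210). The orange look-alike is at (300,185), and loose round things lie at (313,232), (277,274), (317,306) and (396,271). I'll crop in closer to check.

Run:
```python
import cv2,numpy as np
a=cv2.imread("pics/scene0.png")[170:290,200:330];b=cv2.imread("pics/side0.png")[150:280,170:370]
a=cv2.resize(a,None,fx=5,fy=5,interpolation=cv2.INTER_CUBIC);b=cv2.resize(b,None,fx=4,fy=4,interpolation=cv2.INTER_CUBIC)
cv2.imwrite("pics/c1.png",a);cv2.imwrite("pics/c2.png",b)
```

```text
(no output)
```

View pics/c1.png

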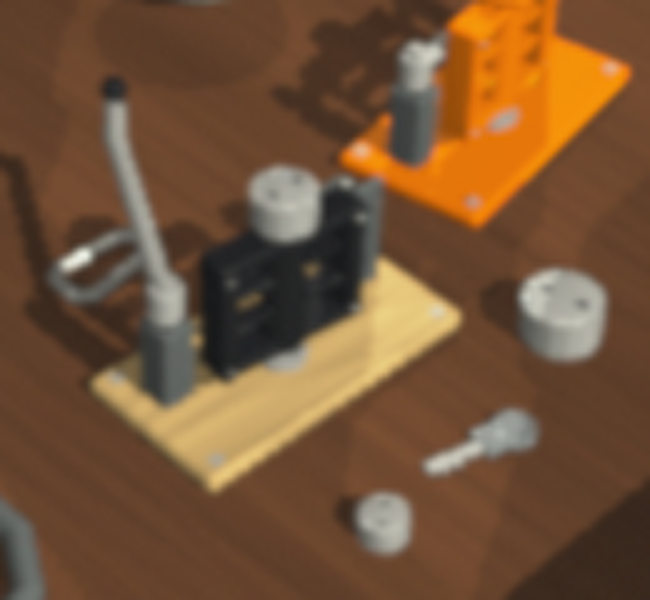

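View pics/c2.png

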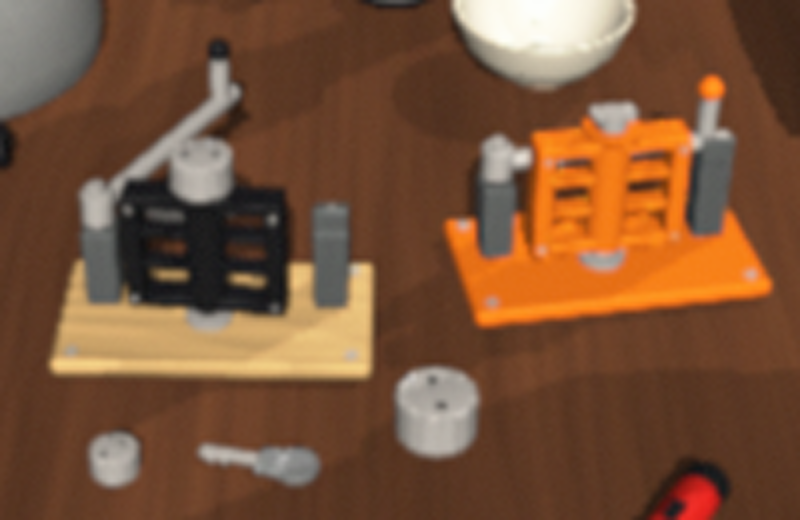

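The chosen cap is on the black pedal on the wooden stand: scene crop (285,205), side crop (202,168). The rejected candidates are the big loose cap at scene (313,232), the small one at (277,274), the tin or other round items at (317,306) and (396,271), and the orange stand's cap. The keeper bar points away from the side camera, towards world -y, and is well open. Next I'll fit the stand pose.

```bash
cat > h.py <<'E'
import numpy as np,cv2
from rig import ctrl
from scipy.spatial.transform import Rotation as R
np.set_printoptions(precision=2,suppress=True)
def cams(name,state=None):
    m=ctrl.camera_model(name);K=m["intrinsics"]
    if name!="wrist": return K,np.array(m["extrinsics"])
    T=np.eye(4);q=state["ee_rot"];T[:3,:3]=R.from_quat([q[1],q[2],q[3],q[0]]).as_matrix();T[:3,3]=state["position"]
    return K,np.linalg.inv(T@m["T_tool_cam"])
def proj(P,K,E):
    P=np.atleast_2d(P);c=P@E[:3,:3].T+E[:3,3];c=c*[1,-1,-1];p=c@K.T;return p[:,:2]/p[:,2:]
def ray(uv,K,E,z):
    d=np.linalg.inv(K)@[uv[0],uv[1],1];d=d*[1,-1,-1];Rm=E[:3,:3];o=-Rm.T@E[:3,3];d=Rm.T@d
    return o+d*(z-o[2])/d[2]
E
python3 - <<'E'
from h import *
from scipy.optimize import least_squares
s=lambda u,v:((u+.5)/4-.5+170,(v+.5)/4-.5+150)
c=lambda u,v:((u+.5)/5-.5+200,(v+.5)/5-.5+170)
S=cams("side");C=cams("scene")
B=[(98,52),(-98,52),(98,-52),(-98,-52)]
obs=[(S,s(53,362),(98,52,12)),(S,s(373,365),(-98,52,12)),(S,s(372,264),(-98,-52,12)),
(C,c(212,480),(98,52,12)),(C,c(462,318),(-98,52,12)),(C,c(92,383),(98,-52,12)),
(S,s(202,152),(0,0,135)),(C,c(285,185),(0,0,135)),(C,c(165,285),(68,-20,90)),(S,s(97,186),(68,-20,90))]
kn=[(S,s(218,48)),(C,c(114,88))]
def model(p):
    x,y,a,k=p;f=lambda X:np.array([x+np.cos(a)*X[0]-np.sin(a)*X[1],y+np.sin(a)*X[0]+np.cos(a)*X[1],X[2]])
    # bar at shut points along -x; opens to -y
    kk=(68-138*np.cos(k),-20-138*np.sin(k),122)
    return f,kk
def res(p):
    f,kk=model(p);r=[]
    for cam,uv,X in obs: r+=list(proj(f(X),*cam)[0]-uv)
    for cam,uv in kn: r+=list(proj(f(kk),*cam)[0]-uv)
    return np.array(r)
o=least_squares(res,[400,-200,0,1.],loss='soft_l1');print(o.x);print(res(o.x).reshape(-1,2))
f,kk=model(o.x);print("knob",f(kk),"cap",f((0,0,114)),"hinge",f((68,-20,82)))
for nm,z,uv in [("bell",26,(268,143)),("bowl",27,(306,156)),("bigcap",15,(279,253)),("smallcap",8,(198,265))]:
    print(nm,ray(uv,*S,z))
E
```

```text
[600.13  72.88  69.12 -55.48]
[[-1.18  1.03]
 [-0.61  0.76]
 [-0.11 -0.04]
 [ 0.32  1.16]
 [ 0.12 -1.05]
 [-0.75  0.13]
 [ 1.19 -0.11]
 [-0.58 -0.56]
 [-0.26 -0.13]
 [ 1.36  1.82]
 [ 0.82  0.04]
 [-0.91 -0.51]]
knob [602.8  -68.36 122.  ] cap [600.13  72.88 114.  ] hinge [668.21  53.16  82.  ]
bell [ 488.23 -348.48   26.  ]
bowl [ 370.52 -264.7    27.  ]
bigcap [462.14 168.22  15.  ]
smallcap [648.8  203.74   8.  ]
```

Call:
send_rows(
  steps=[
    {"slide":[0,0,0],"spin":-0.18},
    {"slide":[0,0,0],"spin":-0.18},
    {"slide":[0,0,0],"spin":-0.18},
    {"slide":[0,0,0],"spin":-0.18},
    {"slide":[0,0,0],"spin":-0.18},
    {"slide":[0,0,0],"spin":-0.18},
    {"slide":[0,0,0],"spin":-0.18},
    {"slide":[0,0,0],"spin":-0.18},
    {"slide":[0,0,0],"spin":-0.18},
    {"slide":[0,0,0],"spin":-0.18},
  ],
)

```text
clock: 1.4
position: [139.9, -608.8, 230.8]
ee_rot: [-0.0, 0.527, 0.85, 0.0]
ft_force: [-0.4, -0.1, 0.3]
opening: 85.2
```

Call:
send_rows(
  steps=[
    {"slide":[0,0,0],"spin":-0.18},
    {"slide":[0,0,0],"spin":-0.18},
    {"slide":[0,0,0],"spin":-0.18},
    {"slide":[0,0,0],"spin":-0.18},
    {"slide":[0,0,0],"spin":-0.18},
    {"slide":[0,0,0],"spin":-0.18},
    {"slide":[0,0,0],"spin":-0.18},
    {"slide":[0,0,0],"spin":-0.18},
    {"slide":[0,0,0],"spin":-0.18},
    {"slide":[0,0,0],"spin":-0.18},
  ],
)

```text
clock: 2.65
position: [139.9, -608.8, 230.8]
ee_rot: [0.0, -0.338, 0.941, 0.0]
ft_force: [0.4, 0.4, -0.1]
opening: 85.3
```

Call:
send_rows(
  steps=[
    {"slide":[0,0,0],"spin":-0.18},
    {"slide":[0,0,0],"spin":-0.18},
  ],
)

```text
clock: 2.9
position: [139.9, -608.8, 230.8]
ee_rot: [0.0, -0.501, 0.865, 0.0]
ft_force: [0.7, -1.0, -0.1]
opening: 85.2
```

```bash
cat >> h.py <<'E'
def Rt(s):
    q=s["ee_rot"];return R.from_quat([q[1],q[2],q[3],q[0]]).as_matrix()
def totool(s,target): return Rt(s).T@(np.array(target)-s["position"])
def yaw(s): M=Rt(s);return np.arctan2(M[1,0],M[0,0])
E
python3 - <<'E'
from h import *
s=ctrl.read_state();print(s["clock"],s["position"],s["qpos"],yaw(s)%(2*np.pi))
print(totool(s,[603,-68,230]))
E
```

```text
2.9 [ 139.87 -608.78  230.79] [-1.45  0.28 -0.03  1.27 -0.   -2.5 ] 4.191713614134052
[-699.51 -132.74    1.27]
```

Call:
send_rows(
  steps=[
    {"slide":[-58,-11,0],"spin":0},
    {"slide":[-58,-11,0],"spin":0},
    {"slide":[-58,-11,0],"spin":0},
    {"slide":[-58,-11,0],"spin":0},
    {"slide":[-58,-11,0],"spin":0},
    {"slide":[-58,-11,0],"spin":0},
    {"slide":[-58,-11,0],"spin":0},
    {"slide":[-58,-11,0],"spin":0},
    {"slide":[-58,-11,0],"spin":0},
    {"slide":[-58,-11,0],"spin":0},
  ],
)

```text
clock: 4.15
position: [527.4, -161.3, 231.2]
ee_rot: [-0.0, -0.499, 0.867, -0.0]
ft_force: [1.0, -0.9, 1.0]
opening: 85.0
```

Call:
send_rows(
  steps=[
    {"slide":[-58,-11,0],"spin":0},
    {"slide":[-50,-10,0],"spin":0},
    {"slide":[-12,-2,0],"spin":0},
    {"slide":[0,0,0],"spin":0},
  ],
)

```text
clock: 4.65
position: [606.5, -70.5, 230.8]
ee_rot: [-0.001, -0.499, 0.866, 0.0]
ft_force: [-0.8, -0.7, 0.2]
opening: 85.3
```

Run:
```python
from h import *
s=ctrl.read_state();cv2.imwrite("pics/w1.png",ctrl.get_image("wrist"));np.save("s1.npy",s,allow_pickle=True)
print(s["clock"],s["position"],s["qpos"],yaw(s)%(2*np.pi))
cam=cams("wrist",s)
for n,p in dict(knob=[602.8,-68.4,122],cap=[600,73,135],hinge=[668,53,90]).items(): print(n,proj(p,*cam))
```

```text
4.65 [606.47 -70.45 230.78] [-0.22  0.25 -0.06  1.26 -0.   -1.27] 4.18701657806895
knob [[259.66 187.99]]
cap [[329.63 301.88]]
hinge [[262.45 287.5 ]]
```

View pics/w1.png

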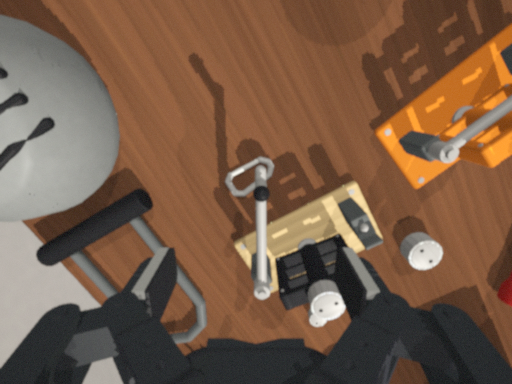

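The wrist picture shows the knob at (261,192), the hinge end at (262,290), the cap top at about (327,293) and the carabiner beneath the knob at (250,177). I'll refine the positions from these.

Run:
```python
from h import *
s=np.load("s1.npy",allow_pickle=True).item();cam=cams("wrist",s)
a=cv2.imread("pics/w1.png")[160:340,220:400];cv2.imwrite("pics/w1c.png",cv2.resize(a,None,fx=3.3,fy=3.3,interpolation=cv2.INTER_CUBIC))
print(ray((261,192),*cam,122),ray((326.5,292),*cam,135),ray((262,290),*cam,90))
```

```text
[603.69 -64.28 122.  ] [597.47  60.09 135.  ] [670.28  55.9   90.  ]
```

View pics/w1c.png

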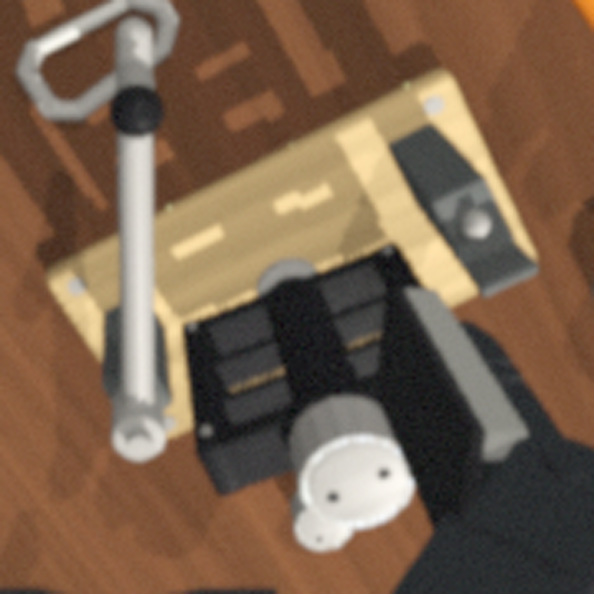

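Run:
```python
from h import *
s=np.load("s1.npy",allow_pickle=True).item();cam=cams("wrist",s)
print(ray((328.5,305.5),*cam,135),ray((261.5,292.7),*cam,90))
print(totool(s,[603.5,-65.5,102]))
```

```text
[603.01  76.62 135.  ] [672.78  59.04  90.  ]
[ -2.91   4.91 128.78]
```

Call:
send_rows(
  steps=[
    {"slide":[-3,4,40],"spin":0},
    {"slide":[0,0,45],"spin":0},
    {"slide":[0,0,30],"spin":0},
    {"slide":[0,0,13],"spin":0},
    {"slide":[0,0,0],"spin":0},
  ],
)

```text
clock: 5.32
position: [603.7, -67.1, 102.9]
ee_rot: [-0.001, -0.498, 0.867, 0.0]
ft_force: [0.3, 0.9, -0.0]
opening: 85.3
```

Call:
send_rows(
  steps=[
    {"slide":[0,0,0],"spin":0},
    {"slide":[0,0,0],"spin":0},
    {"slide":[0,0,0],"spin":0},
    {"slide":[0,0,0],"spin":0},
    {"slide":[0,0,0],"spin":0},
    {"slide":[0,0,0],"spin":0},
  ],
  jaw=1,
  squeeze=20,
)

```text
clock: 6.08
position: [605.1, -66.2, 103.8]
ee_rot: [0.0, -0.499, 0.867, -0.0]
ft_force: [-0.6, 0.5, 3.7]
opening: 14.3
```

Run:
```python
from h import *
s=ctrl.read_state();w=ctrl.get_image("wrist");d=ctrl.get_image("side")[130:290,150:300]
cv2.imwrite("pics/w2.png",np.hstack([cv2.resize(w,(440,330)),cv2.resize(d,(310,330))]))
print(s["clock"],s["position"],s["ft_force"],s["opening"],yaw(s)%(2*np.pi))
```

```text
6.075 [605.12 -66.21 103.84] [-0.57  0.54  3.72] 14.29927596058305 4.1859497514128305
```

View pics/w2.png

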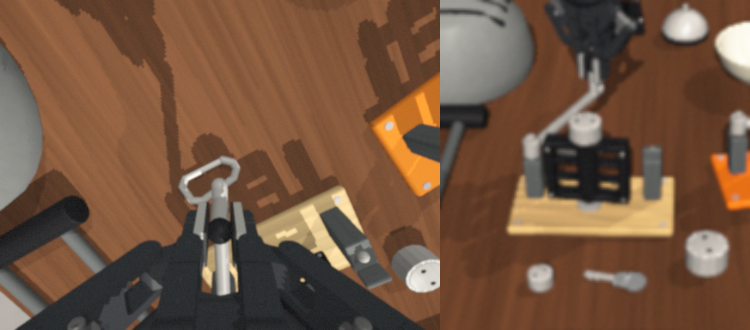

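Run:
```python
from h import *
s=ctrl.read_state();cam=cams("wrist",s)
for x in (-10,0,10):
  for z in (-10,-19,-27): print(x,z,proj(s["position"]+Rt(s)@[x,0,z],*cam))
print(ray((256,267),*cam,122), totool(s,ray((256,267),*cam,122)))
```

```text
-10 -10 [[255.47 271.54]]
-10 -19 [[255.49 281.72]]
-10 -27 [[255.51 291.82]]
0 -10 [[255.46 255.87]]
0 -19 [[255.48 265.36]]
0 -27 [[255.49 274.78]]
10 -10 [[255.45 239.52]]
10 -19 [[255.46 248.23]]
10 -27 [[255.48 256.91]]
[605.67 -64.77 122.  ] [ -1.53   0.27 -18.19]
```

Call:
send_rows(
  steps=[
    {"slide":[-0.4,16.5,0],"spin":0.116},
    {"slide":[-0.5,16.5,0],"spin":0.116},
    {"slide":[-0.5,16.5,0],"spin":0.116},
    {"slide":[-0.6,16.5,0],"spin":0.116},
    {"slide":[-0.7,16.5,0],"spin":0.116},
    {"slide":[-0.7,16.5,0],"spin":0.116},
    {"slide":[-0.8,16.5,0],"spin":0.116},
    {"slide":[-0.9,16.5,0],"spin":0.116},
    {"slide":[0,0,0],"spin":0},
  ],
)

```text
clock: 7.3
position: [533.0, 39.2, 103.8]
ee_rot: [0.0, -0.059, 0.998, -0.0]
ft_force: [-1.9, 0.2, 5.3]
opening: 14.0
```

Run:
```python
from h import *
s=ctrl.read_state();w=ctrl.get_image("wrist");d=ctrl.get_image("side")[130:290,150:300]
cv2.imwrite("pics/w3.png",np.hstack([cv2.resize(w,(440,330)),cv2.resize(d,(310,330))]))
print(s["clock"],s["position"],s["ft_force"],s["opening"],yaw(s)%(2*np.pi))
v=np.array([670.7,56.5])-s["position"][:2];print(np.hypot(*v),np.arctan2(v[1],v[0]))
```

```text
7.3 [533.05  39.25 103.77] [-1.92  0.19  5.27] 14.013047449563745 3.260302204060671
138.72825329690113 0.12469299507334687
```

View pics/w3.png

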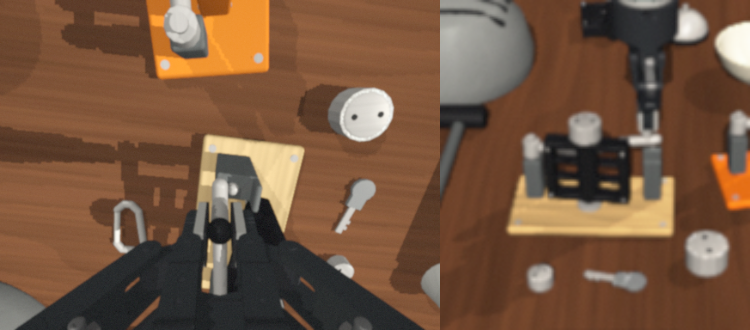

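Call:
send_rows(
  steps=[
    {"slide":[-0.3,4,0],"spin":0.03},
    {"slide":[-0.2,4,0],"spin":0.03},
    {"slide":[0,3,0],"spin":0.03},
    {"slide":[0,0,0],"spin":0},
  ],
)

```text
clock: 7.9
position: [532.3, 47.6, 103.8]
ee_rot: [-0.0, -0.013, 1.0, -0.002]
ft_force: [-3.3, -3.7, 8.0]
opening: 14.0
```

Call:
send_rows(
  steps=[
    {"slide":[0,3,0],"spin":0.03},
    {"slide":[0,3,0],"spin":0},
    {"slide":[0,0,0],"spin":0},
  ],
)

```text
clock: 8.28
position: [532.0, 55.8, 103.7]
ee_rot: [-0.001, 0.001, 1.0, 0.001]
ft_force: [-4.0, 2.1, 7.9]
opening: 14.3
```

Call:
send_rows(
  steps=[
    {"slide":[0,2,0],"spin":0},
    {"slide":[0,0,0],"spin":0},
  ],
)

```text
clock: 8.52
position: [532.0, 56.9, 103.7]
ee_rot: [-0.001, 0.001, 1.0, -0.0]
ft_force: [-2.4, -0.6, 7.4]
opening: 14.2
```

Call:
send_rows(
  steps=[
    {"slide":[0,2,0],"spin":0},
    {"slide":[0,0,0],"spin":0},
  ],
)

```text
clock: 8.78
position: [532.0, 57.3, 103.7]
ee_rot: [-0.001, 0.002, 1.0, -0.002]
ft_force: [-2.5, -5.2, 7.6]
opening: 14.0
```

Run:
```python
from h import *
s=ctrl.read_state();w=ctrl.get_image("scene")[170:290,200:330]
cv2.imwrite("pics/w4.png",cv2.resize(w,None,fx=4.5,fy=4.5))
print(s["clock"],s["position"],s["ft_force"],s["opening"],yaw(s)%(2*np.pi))
```

```text
8.775 [531.99  57.3  103.67] [-2.55 -5.15  7.58] 14.011279694431963 3.138232039577026
```

View pics/w4.png

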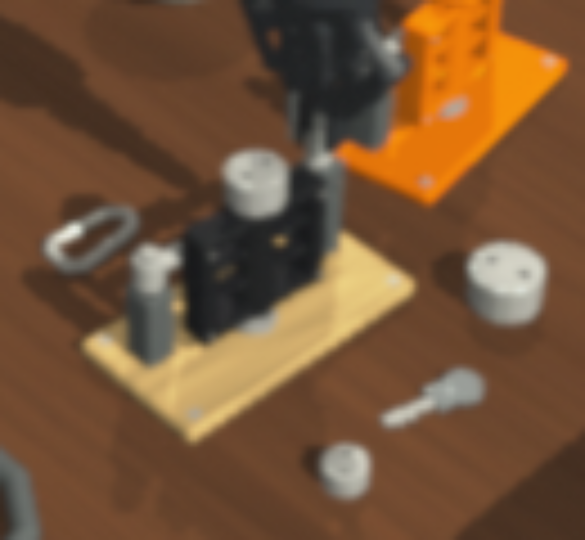

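Call:
send_rows(
  steps=[
    {"slide":[0,2,0],"spin":0},
    {"slide":[0,0,0],"spin":0},
    {"slide":[0,-4,0],"spin":0},
  ],
)

```text
clock: 9.2
position: [532.0, 56.4, 103.7]
ee_rot: [-0.001, 0.002, 1.0, -0.001]
ft_force: [-3.7, -0.7, 7.6]
opening: 14.1
```

Call:
send_rows(
  steps=[
    {"slide":[0,0,0],"spin":0},
    {"slide":[0,0,0],"spin":0},
    {"slide":[0,0,0],"spin":0},
  ],
  jaw=0.2,
)

```text
clock: 9.57
position: [532.3, 57.8, 102.8]
ee_rot: [-0.0, 0.002, 1.0, 0.0]
ft_force: [0.4, -0.0, 0.2]
opening: 33.8
```

Call:
send_rows(
  steps=[
    {"slide":[0,0,-30],"spin":0},
    {"slide":[0,0,-50],"spin":0},
    {"slide":[0,0,-50],"spin":0},
    {"slide":[-35,10,0],"spin":0},
    {"slide":[-35,10,0],"spin":0},
    {"slide":[0,0,0],"spin":0},
    {"slide":[0,0,0],"spin":0},
  ],
  jaw=-1,
)

```text
clock: 10.45
position: [601.6, 77.6, 232.6]
ee_rot: [-0.001, 0.002, 1.0, -0.0]
ft_force: [-0.3, -1.0, -0.5]
opening: 85.6
```

Run:
```python
from h import *
s=ctrl.read_state();w=ctrl.get_image("wrist");np.save("s5.npy",s,allow_pickle=True);cv2.imwrite("pics/w5.png",w)
cv2.imwrite("pics/w5c.png",cv2.resize(w[150:330,160:360],None,fx=3.3,fy=3.3,interpolation=cv2.INTER_CUBIC))
print(s["clock"],s["position"],s["ft_force"],s["opening"],yaw(s)%(2*np.pi),s["qpos"])
cam=cams("wrist",s);print(proj([[532.5,57,122],[602.7,77,135],[670.7,57,90]],*cam))
```

```text
10.45 [601.65  77.58 232.59] [-0.26 -0.97 -0.47] 85.57402929057466 3.1382734884395114 [ 0.02  0.24 -0.06  1.26 -0.    0.03]
[[229.95 113.4 ]
 [253.23 193.98]
 [236.44 237.22]]
```

View pics/w5.png

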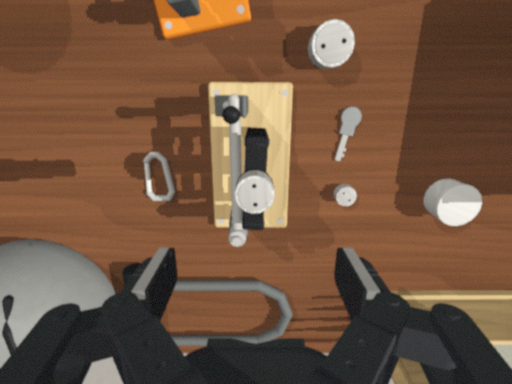

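View pics/w5c.png

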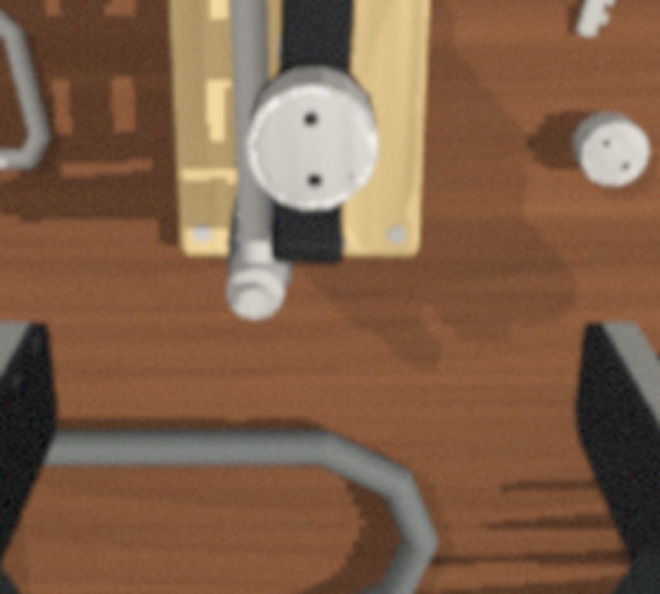

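Call:
send_rows(
  steps=[
    {"slide":[0,0.6,45],"spin":0},
    {"slide":[0,0,45],"spin":0},
    {"slide":[0,0,20],"spin":0},
    {"slide":[0,0,7],"spin":0},
    {"slide":[0,0,0],"spin":0},
    {"slide":[0,0,0],"spin":0},
  ],
)

```text
clock: 11.25
position: [603.6, 78.1, 117.9]
ee_rot: [0.001, 0.002, 1.0, 0.0]
ft_force: [0.3, -0.2, 0.1]
opening: 85.4
```

Call:
send_rows(
  steps=[
    {"slide":[0,0,0],"spin":0},
    {"slide":[0,0,0],"spin":0},
    {"slide":[0,0,0],"spin":0},
    {"slide":[0,0,0],"spin":0},
    {"slide":[0,0,0],"spin":0},
  ],
  jaw=1,
  squeeze=30,
)

```text
clock: 11.88
position: [602.9, 77.9, 116.9]
ee_rot: [0.0, 0.002, 1.0, -0.0]
ft_force: [-1.0, -1.5, 4.4]
opening: 34.7
```

```bash
cat > look.py <<'E'
import sys
from h import *
n=sys.argv[1]
s=ctrl.read_state();w=ctrl.get_image("wrist");d=ctrl.get_image("side")[130:290,150:300]
cv2.imwrite(f"pics/{n}.png",np.hstack([cv2.resize(w,(440,330)),cv2.resize(d,(310,330))]))
print(s["clock"],s["position"],s["ft_force"],s["ft_torque"],s["opening"],yaw(s)%(2*np.pi),s["qpos"][5])
E
python3 look.py w6
```

```text
11.875 [602.92  77.92 116.9 ] [-0.99 -1.46  4.42] [-0.24  0.17  0.  ] 34.66233032738978 3.137647451773724 0.026389528289132873
```

View pics/w6.png

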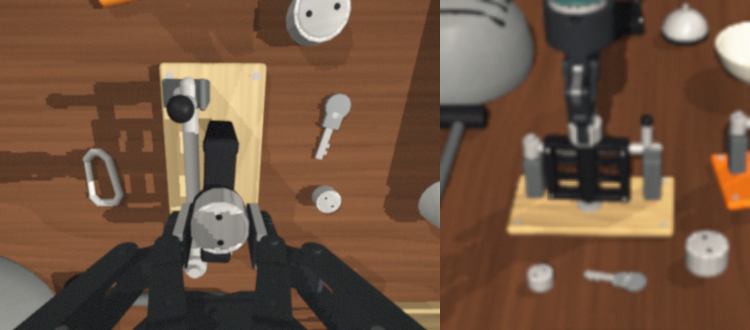

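Call:
send_rows(
  steps=[
    {"slide":[0,0,0],"spin":0},
    {"slide":[1.5,0,0],"spin":0},
    {"slide":[0,0,0],"spin":0},
  ],
  jaw=-0.1,
)

```text
clock: 12.35
position: [600.5, 78.3, 115.7]
ee_rot: [-0.001, 0.002, 1.0, 0.0]
ft_force: [0.6, 0.2, 0.3]
opening: 47.1
```

Call:
send_rows(
  steps=[
    {"slide":[0,0,0],"spin":0},
    {"slide":[0,0,0],"spin":0},
    {"slide":[0,0,0],"spin":0},
    {"slide":[0,0,0],"spin":0},
  ],
  jaw=1,
  squeeze=30,
)

```text
clock: 12.85
position: [600.9, 78.0, 116.2]
ee_rot: [-0.0, 0.002, 1.0, -0.0]
ft_force: [-0.8, -0.8, 1.0]
opening: 34.9
```

```bash
python3 look.py w7
```

```text
12.85 [600.88  77.97 116.22] [-0.85 -0.81  1.05] [-0.23  0.15  0.  ] 34.88326080503785 3.1377052708296707 0.02641076014887551
```

View pics/w7.png

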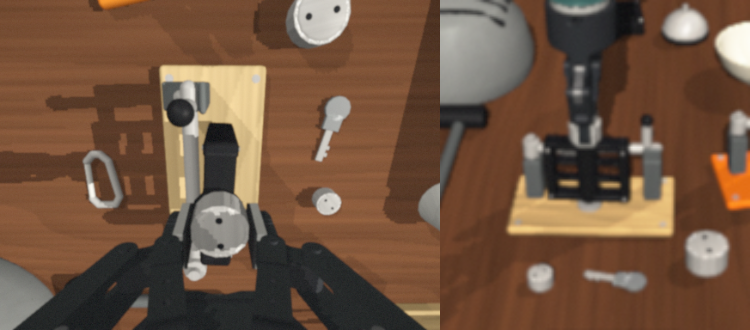

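Call:
send_rows(
  steps=[
    {"slide":[0,0,0],"spin":0.05},
    {"slide":[0,0,0],"spin":0.05},
    {"slide":[0,0,0],"spin":0.05},
    {"slide":[0,0,0],"spin":0},
  ],
)

```text
clock: 13.45
position: [601.0, 78.0, 116.2]
ee_rot: [-0.0, 0.077, 0.997, -0.0]
ft_force: [-0.1, -0.2, -1.0]
opening: 34.8
```

```bash
python3 look.py w8
```

```text
13.45 [601.04  77.99 116.23] [-0.11 -0.21 -0.96] [-0.28  0.08  0.02] 34.784204955392966 2.9882358438070296 0.17588107292904717
```

Turned 0.15 rad at about 0.02 N m, so there is no stop yet. I'll go on in small steps.

Call:
send_rows(
  steps=[
    {"slide":[0,0,0],"spin":0.05},
    {"slide":[0,0,0],"spin":0.05},
    {"slide":[0,0,0],"spin":0},
  ],
)

```text
clock: 13.92
position: [601.0, 78.3, 116.2]
ee_rot: [-0.0, 0.126, 0.992, 0.0]
ft_force: [0.6, -0.1, -0.7]
opening: 35.2
```

```bash
python3 look.py w9
```

```text
13.925 [601.01  78.26 116.24] [ 0.6  -0.13 -0.67] [-0.13  0.07 -0.01] 35.24011080230993 2.8888531338363683 0.27541346874936545
```

View pics/w9.png

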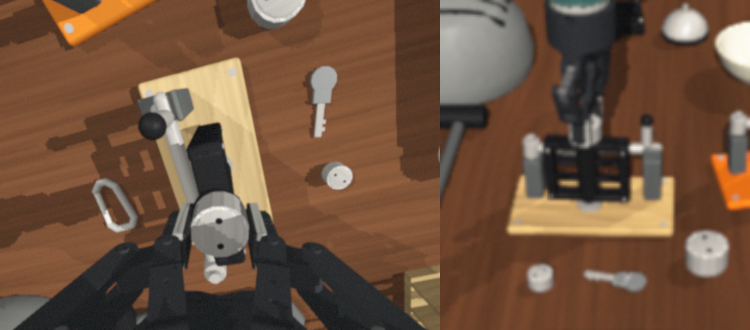

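Relative to the fingers, the two holes at (219,220) and (220,248) have not moved, so the cap is turning with the gripper. The torque is still nearly nil.

Call:
send_rows(
  steps=[
    {"slide":[0,0,0],"spin":0.05},
    {"slide":[0,0,0],"spin":0.05},
    {"slide":[0,0,0],"spin":0},
  ],
)

```text
clock: 14.4
position: [601.2, 78.4, 116.3]
ee_rot: [0.0, 0.175, 0.985, 0.0]
ft_force: [-0.5, -0.8, -1.1]
opening: 35.0
```

```bash
python3 look.py w10
```

```text
14.4 [601.17  78.35 116.34] [-0.48 -0.82 -1.05] [ 0.01 -0.04 -0.01] 34.99220550619595 2.7890933927150443 0.37525249901304786
```

Call:
send_rows(
  steps=[
    {"slide":[0,0,0],"spin":0.05},
    {"slide":[0,0,0],"spin":0.05},
    {"slide":[0,0,0],"spin":0},
  ],
)

```text
clock: 14.88
position: [601.1, 78.2, 116.3]
ee_rot: [0.0, 0.224, 0.975, 0.0]
ft_force: [-0.5, -0.7, -0.9]
opening: 35.1
```

```bash
python3 look.py w11
```

```text
14.875 [601.13  78.21 116.34] [-0.47 -0.71 -0.86] [ 0.01  0.04 -0.  ] 35.10083421310697 2.6890704341691203 0.4751945134949154
```

View pics/w11.png

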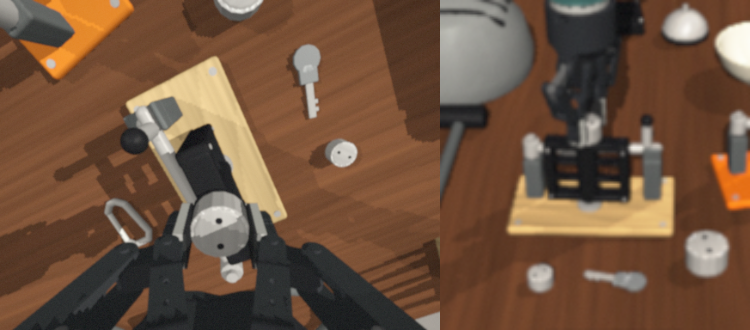

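Call:
send_rows(
  steps=[
    {"slide":[0,0,0],"spin":0.05},
    {"slide":[0,0,0],"spin":0.05},
    {"slide":[0,0,0],"spin":0.05},
    {"slide":[0,0,0],"spin":0},
  ],
)

```text
clock: 15.48
position: [601.1, 78.2, 116.3]
ee_rot: [0.0, 0.297, 0.955, 0.0]
ft_force: [0.0, -0.1, 0.1]
opening: 34.9
```

```bash
python3 look.py w12
```

```text
15.475 [601.08  78.16 116.31] [ 0.02 -0.14  0.06] [0.05 0.04 0.01] 34.86636325919941 2.5391188585868933 0.6251362121429175
```

View pics/w12.png

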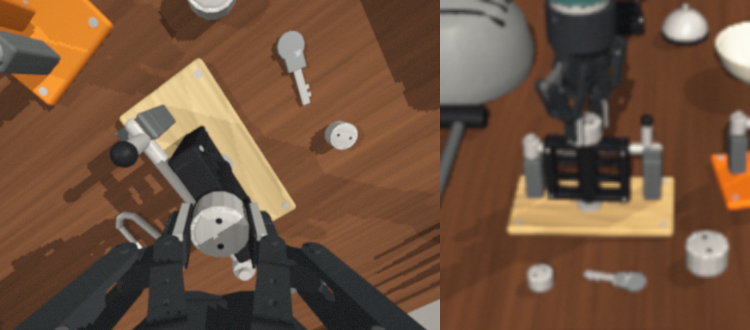

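The cap has turned 0.6 rad clockwise with no stop, past the wrong-way range of 0.2 to 0.5. So the thread is left-hand and clockwise undoes it. I'll carry on to about 1.6 rad and then test a small lift.

Call:
send_rows(
  steps=[
    {"slide":[0,0,0],"spin":0.1},
    {"slide":[0,0,0],"spin":0.1},
    {"slide":[0,0,0],"spin":0.1},
    {"slide":[0,0,0],"spin":0.1},
    {"slide":[0,0,0],"spin":0.1},
    {"slide":[0,0,0],"spin":0},
  ],
)

```text
clock: 16.32
position: [601.5, 78.4, 116.5]
ee_rot: [0.0, 0.523, 0.852, 0.0]
ft_force: [1.4, 1.3, -0.9]
opening: 35.0
```

Call:
send_rows(
  steps=[
    {"slide":[0,0,0],"spin":0.1},
    {"slide":[0,0,0],"spin":0.1},
    {"slide":[0,0,0],"spin":0.1},
    {"slide":[0,0,0],"spin":0.1},
    {"slide":[0,0,0],"spin":0.1},
    {"slide":[0,0,0],"spin":0},
  ],
)

```text
clock: 17.08
position: [602.3, 79.0, 116.8]
ee_rot: [0.0, 0.718, 0.697, 0.002]
ft_force: [2.4, 3.5, -1.4]
opening: 35.1
```

```bash
python3 look.py w13
```

```text
17.075 [602.25  79.04 116.78] [ 2.36  3.5  -1.4 ] [ 0.84 -0.67 -0.  ] 35.132042326425406 1.5411714245045018 1.6235339660258676
```

View pics/w13.png

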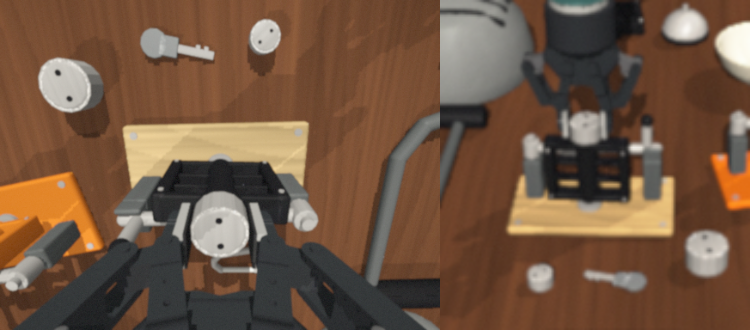

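Call:
send_rows(
  steps=[
    {"slide":[0,0,0],"spin":0.1},
    {"slide":[0,0,0],"spin":0.1},
    {"slide":[0,0,0],"spin":0.1},
    {"slide":[0,0,0],"spin":0.1},
    {"slide":[0,0,0],"spin":0.08},
    {"slide":[0,0,0],"spin":0},
  ],
)

```text
clock: 17.92
position: [603.2, 79.0, 117.2]
ee_rot: [0.0, 0.863, 0.506, 0.002]
ft_force: [4.1, 3.8, -0.7]
opening: 34.9
```

Call:
send_rows(
  steps=[
    {"slide":[0,0,-2],"spin":0},
    {"slide":[0,0,-2],"spin":0},
    {"slide":[0,0,-2],"spin":0},
    {"slide":[0,0,0],"spin":0},
  ],
)

```text
clock: 18.42
position: [603.0, 78.7, 122.7]
ee_rot: [0.0, 0.863, 0.506, 0.002]
ft_force: [5.0, 3.1, -2.9]
opening: 35.1
```

```bash
python3 look.py w14
```

```text
18.425 [603.03  78.67 122.67] [ 4.97  3.11 -2.9 ] [ 0.71 -1.04  0.  ] 35.103243364402275 1.0605663077694258 2.1038976957909648
```

View pics/w14.png

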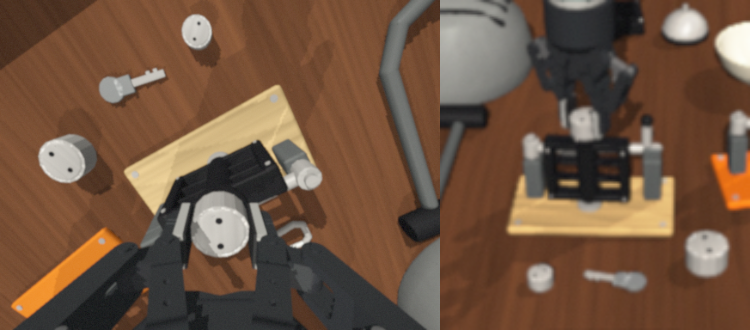

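The cap follows the lift, rising 5.5 mm at a small pull. I'll lift on slowly and check.

Call:
send_rows(
  steps=[
    {"slide":[0,0,-4],"spin":0},
    {"slide":[0,0,-5],"spin":0},
    {"slide":[0,0,-6],"spin":0},
    {"slide":[0,0,-8],"spin":0},
    {"slide":[0,0,0],"spin":0},
  ],
)

```text
clock: 19.15
position: [601.6, 78.0, 146.4]
ee_rot: [0.001, 0.863, 0.505, 0.001]
ft_force: [-0.3, -1.6, -0.3]
opening: 35.1
```

```bash
python3 look.py w15
```

```text
19.15 [601.6   77.98 146.39] [-0.34 -1.57 -0.26] [ 0.   -0.05  0.  ] 35.109330549236795 1.0579691569395153 2.1061361639170477
```

View pics/w15.png

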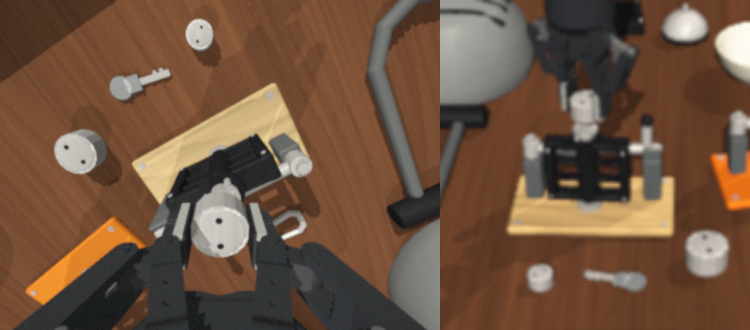

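The cap is clear of the boss, hanging from the fingers at side (587,105) with the bare threaded boss below. Next I'll raise it to about 80 mm.

Call:
send_rows(
  steps=[
    {"slide":[0,0,-12],"spin":0},
    {"slide":[0,0,-14],"spin":0},
    {"slide":[0,0,-14],"spin":0},
    {"slide":[0,0,-10],"spin":0},
    {"slide":[0,0,0],"spin":0},
    {"slide":[0,0,0],"spin":0},
    {"slide":[0,0,0],"spin":0},
    {"slide":[0,0,0],"spin":0},
  ],
)

```text
clock: 20.25
position: [600.7, 78.1, 194.7]
ee_rot: [-0.0, 0.863, 0.505, -0.0]
ft_force: [0.6, 0.6, -1.5]
opening: 35.0
```

```bash
python3 look.py w16
python3 - <<'E'
from h import *
a=ctrl.get_image("scene");cv2.imwrite("pics/s16.png",cv2.resize(a[110:310,140:400],None,fx=3,fy=3,interpolation=cv2.INTER_CUBIC))
E
```

```text
20.25 [600.7   78.08 194.7 ] [ 0.61  0.58 -1.52] [-0.02  0.04 -0.04] 34.980467174167345 1.0577337087730538 2.1064162114842233
```

View pics/w16.png

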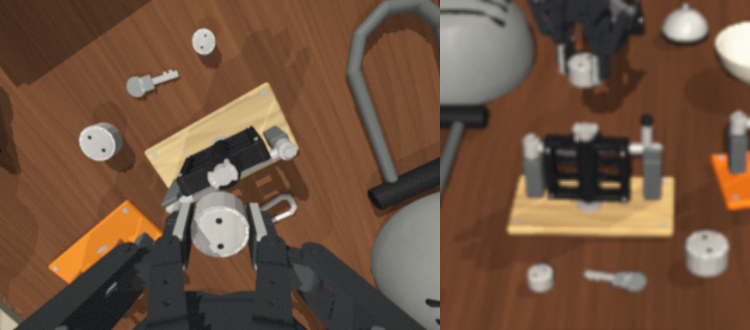

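View pics/s16.png

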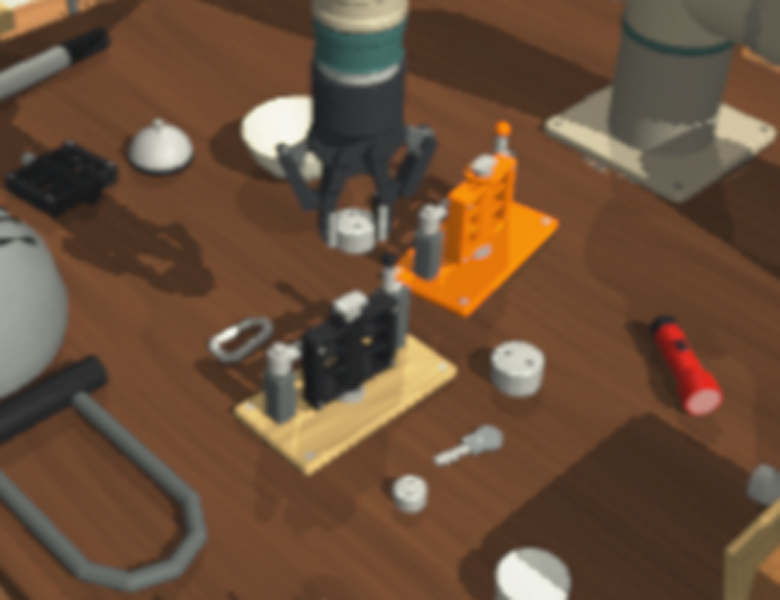

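Run:
```python
from h import *
S=cams("side")
print("captop pred",proj([601,75,213],*S),"seen ~(219,160); knob shut pred",proj([531,55,122],*S),"seen (250,189)")
a=cv2.imread("pics/side0.png");b=ctrl.get_image("side")
d=cv2.absdiff(a,b).max(2);cv2.imwrite("pics/diff.png",np.hstack([cv2.resize(b,(400,300)),cv2.cvtColor(cv2.resize((d>40).astype(np.uint8)*255,(400,300)),8)]))
print(ctrl.read_state()["clock"])
```

```text
captop pred [[219.28 159.7 ]] seen ~(219,160); knob shut pred [[250.67 188.05]] seen (250,189)
20.45
```

View pics/diff.png

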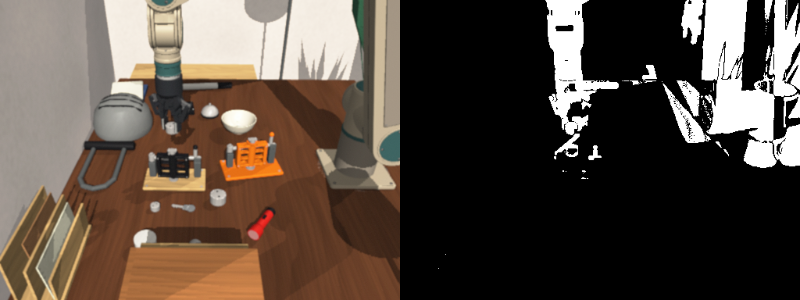

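The difference picture shows changes only at the arm, the keeper and cap, and shadows. The bystanders are where they were. I'm handing in.

```bash
python3 -c "
from rig import ctrl
print(ctrl.sign_off())"
```

```text
the job is handed in; nothing more can be done
None
```

The job is done and handed in at about 20.5 s: the keeper is shut, and the cap is off and held in the gripper about 78 mm above its seat.

- **Keeper:** I pinched the knob and swung it from about 1.08 rad, over the detent, until it came up firmly against its stop. After release the wrist view showed the bar parallel to the pedal face. In the last side view the knob was within about 1 px of where it should be when shut.
- **Cap:** I tried clockwise first. It turned freely at about 0.02 N m with no stop past 0.6 rad, so the thread is left-hand and the other direction was not needed. I turned it about 2.1 rad in all and lifted it off.
- **Last checks:**
  - The cap's top sat at side pixel (219,160), as predicted for that height.
  - The opening held at 35 mm, with the cap's holes unmoved between the fingers.
  - A before/after picture comparison showed changes only at the arm, keeper, cap and shadows.
- **Disagreements:** The wrist camera put the stand about 4 mm from the first two-camera fit, so I relied mainly on the wrist camera when gripping. A sideways force of up to about 6 N built up while turning and was gone once the cap came off.

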